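# Rock the stuck scent bottle out of its stand

### The arm

A 7-joint arm with a two-finger parallel gripper is mounted at the origin on the work surface. World frame = base frame: x ahead of the robot, y to its left, z up, the work surface at z = 0. Lengths are in m, angles in rad, forces in N, time in s.
With the tool pointing down it reaches from about 0.425 to 0.875 m from the base axis. Payload 4.7 kg.
Tool frame: the origin (TCP) lies on the centre line of the jaws, within the pads' length; the fingertips stand ahead of it and the grasp point (between the pads) lies 11 mm behind it (bot.nose_length is the z of the fingertips in the tool frame, in m); z points along the fingers, y is the direction in which the jaws open and shut (so a half turn about z gives the same grasp; the last joint's range is limited). The gripper opens to 85 mm and grips with 20 to 120 N. Pads are 22 mm wide; open, the fingers measure 114 mm over their backs; the gripper's body (76 mm by 85 mm) begins 54 mm behind the grasp point. The pads swing forward as they close: fully open they stand 13 mm farther back than shut.
Start: joints at [-1.151, 0.321, -0.07, 1.45, 0.023, 1.371, -0.057], TCP at [0.257, 0.597, 0.239] pointing down, gripper open.
Joint ranges: [-2.86, 2.86], [-0.3, 2.09], [-1.38, 1.24], [0.06, 2.45], [-1.56, 4.7], [0.09, 2.05], [-2.69, 2.69]. Speed limits (rad/s): [2.57, 2.57, 3.14, 3.14, 3.14, 3.14, 3.14].

### API

Orientations are given as a unit quaternion [w, x, y, z].
In Python, from rig import bot, set_gripper, planner, snapshot gives the robot as it stands. Calls block until the motion is done:
- bot.goto(position, orientation): joint-space move of the TCP to a pose.
- bot.line_to(position, feed=0.15, rotation=None, force_limit=None): straight line of the TCP; rotation=None keeps the orientation; feed is the mean speed in m/s. With force_limit (N) it stops when the force on the tool has changed by that much, and returns True; else False.
- bot.move_j(angles): joint-space move.
- set_gripper(opening, force=None): opening from 0.0 (shut) to 1.0 (fully open); force is the grip in N (None keeps the last); returns when the fingers have stopped.
- bot.wait(seconds).
- planner.solve_ik(position, orientation): joint angles nearest the present ones, or None.
- bot.observe(): the state.
- snapshot(name): name is "scene" or "top"; returns a dict with "img" (400x640x3 uint8, red, green, blue), "depth" (400x640 float32, m along the optical axis (not along the pixel's ray), 0 where there is no reading), "fx", "fy", "cx", "cy" (pixels), "R" (3x3) and "t" (3): a world point X has camera coordinates R X + t. Camera axes: x right, y down, z forward; pixel columns grow to the right and rows downward; lengths in m; the calibration is good to about 2 mm. A picture is of the moment at which its call begins.
A pose or a line that the arm cannot do raises bot.PlanningError and nothing moves.
- bot.sign_off(): hands the job in, once; it reports no verdict.
The state is a dict: "clock": time; "joints": joint angles; "qvel": joint speeds; "joint_torque": joint torques, N m; "ee_pos": TCP position; "ee_rot": TCP orientation; "force": force on the tool from outside, world axes, zero at the start; "moment": the same for the moment, N m; "grip_width": opening from 0.0 (shut) to 1.0 (fully open).
Only numpy, scipy, OpenCV 4.12 (cv2) and the standard library are available. Lean on these libraries where they do the work, as an engineer would, in place of code of your own. Each camera call takes 0.05 s, during which the arm holds its last target.

### The job

The tall square scent bottle is stuck fast in its well in the wooden stand. Rock it loose, about 10 degrees over to the left and then about 10 degrees over to the right, so that both its sides come up off the bottom; then draw it out and set it down gently, upright, in the middle of the empty rubber mat. Leave the low jars, the loose vials and the vial box as they are.

Things in the scene. Friction and masses are not known exactly. Their poses are not given: they have to be found in the camera images.
- bottle: the only tall thing in the stand: amber glass bottle of square section, 56 x 56 mm to 92 mm high, then a sloping shoulder and a ribbed white screw cap 40 mm across; 140 mm tall in all, 0.3 to 0.55 kg. Origin at the centre of its underside, z up the bottle, y to the robot's left along the stand. It starts upright on the floor of one of the three wells, gripped by the well's pads
- cap (a point): centre of the bottle's cap, on its axis 128 mm above its underside; the cap reaches 12 mm above and below it. A sideways push here of 6 to 18 N rocks the stuck bottle about its lower edge; at a lean of about 10 deg (cap 22 mm aside) the lifted side is free. It can lean about 13 deg (cap 30 mm aside) before its wall meets the well's edge, and may stay leaning by itself
- left_edge (a point): middle of the bottle's lower left edge, 28 mm left of its origin: level with the well's floor when stuck. Once the left side is free the pads have slipped in under the heel and hold this side 5 mm or more above the floor
- right_edge (a point): the same for the lower right edge. With both sides freed the bottle only rests on the pads, perhaps leaning, and lifts out with little more than its weight
- stand: the pale wooden stand screwed to the table: a block 92 mm deep (x), 290 mm long (y, to the robot's left) and 34 mm high, with a row of three wells. Origin at the centre of its underside
- well0 (a point): centre of the floor of the stand's right-hand well, 12 mm above the table; axes as the stand's. Wells are 90 mm apart, 22 mm deep, 62 mm across (x), 68 mm long (y): 6 mm of play left and right of the bottle. Four sprung cork pads, 8.5 mm above the floor and 17 mm left and right of the middle, grip the bottle's front and back; drawn straight up, the stuck bottle holds with 30 to 60 N
- well1 (a point): the same for the middle well
- well2 (a point): the same for the left-hand well
- mat: the empty square black rubber mat, 130 x 130 mm and 4 mm thick, fixed on the table to the left or right of the stand. Origin at the centre of its underside
- jar_a: low round amber jar with a white lid, 48 mm across and 62 mm high, standing loose in another well of the stand, to be left alone. Origin at the centre of its underside
- jar_b: a second such jar, in the remaining well
- vial_a: loose clear glass vial with a white cap, 28 mm across and 66 mm high, standing on the table beyond the stand, to be left alone. Origin at the centre of its underside
- vial_b: a second such vial
- vial_box: clear plastic box of vials, fixed, 115 mm (x) by 150 mm (y), vials to 46 mm high, its opened lid standing up to 135 mm along the side towards the robot. Origin at the centre of its underside. It lies on the other side of the stand from the mat
Not all that is in view belongs to the job. Leave any red look-alike of the bottle alone. Several things have the shape of the mat; the one meant has the colours described above.

How it is judged:
By the outcome, as a careful person would: the job done as asked, in the order asked, and still so for the second after the job is handed in, with the robot touching nothing.
It also fails if it takes over 64 s, if anything falls off the work surface, if the arm or the gripper's body presses on something with over 40 N, if the wrist force passes 120 N, or if a joint passes its speed limit or range.

## Working session

There is one attempt and no reset: what is moved stays moved. The work goes in short steps, each a Python script; the robot and the scene stay as the last script left them, time stands still between calls to the robot, and variables do not carry over. Pictures are saved under pics/ and viewed, and the job is handed in when it is done.

```bash
ls; mkdir -p pics; python3 - <<'E'
from rig import bot, snapshot
import cv2
for n in("scene","top"):
    s=snapshot(n); cv2.imwrite(f"pics/{n}0.png",s["img"][:,:,::-1]); print(n,s["fx"],s["cx"],s["cy"],s["R"],s["t"])
o=bot.observe(); print(o, bot.nose_length)
E
```

```text
pics
scene 402.1975622690324 318.2586757427667 201.56801504298514 [[-0.81812517  0.57487507 -0.01377878]
 [ 0.34965103  0.47829211 -0.80559345]
 [-0.45652531 -0.66389405 -0.59230848]] [ 0.49686558 -0.05042544  1.32056602]
top 387.074910836185 318.5056613236912 197.24544921788902 [[ 1.44948557e-02 -9.99894893e-01  3.18722818e-04]
 [-9.87486480e-01 -1.43650387e-02 -1.57048071e-01]
 [ 1.57036142e-01  1.96165466e-03 -9.87590908e-01]] [-0.11880914  0.53112788  1.34805552]
{'clock': 0.1, 'joints': array([-1.15086333,  0.32170369, -0.07003843,  1.45156715,  0.02262073,
        1.37078882, -0.05692466]), 'qvel': array([ 0.00094239, -0.00225396, -0.00148986, -0.00331301, -0.00145969,
       -0.00085753, -0.00012915]), 'joint_torque': array([-8.71680932e-04, -4.94881797e+01, -3.84453032e-01, -3.15211952e+01,
        1.30014520e-02,  7.41749536e-03,  2.04129083e-05]), 'ee_pos': array([0.2565009 , 0.5967399 , 0.23835474]), 'ee_rot': array([-1.05770938e-04,  2.01544543e-01,  9.79478989e-01, -8.34158874e-04]), 'force': array([ 0.80329128,  0.2791635 , -0.47058198]), 'moment': array([ 0.02015931, -0.0481433 , -0.03992226]), 'grip_width': 0.9991768903693898} 0.008
```

View pics/scene0.png

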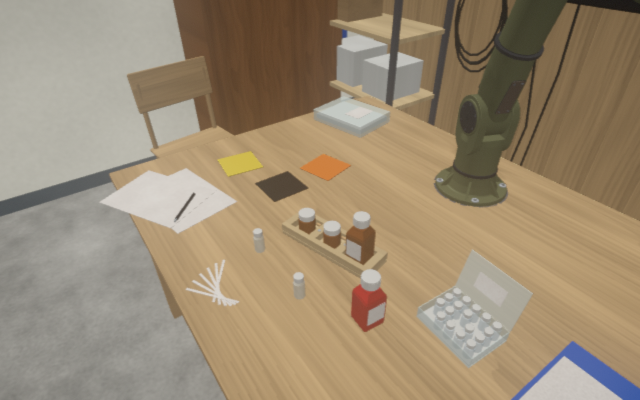

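View pics/top0.png

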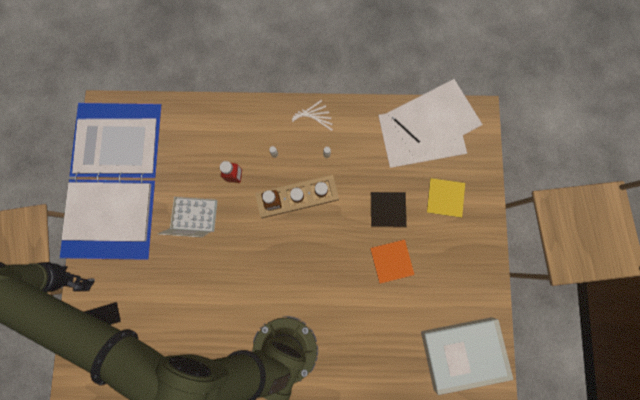

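Scene: the amber bottle with white cap is at (361,240) in the scene view and (270,198) in the top view, in the robot's left-hand well. The red look-alike is at scene (370,300), top (231,172). The jars are at top (297,194) and (321,188). Mat candidates in the top view are black (388,209), yellow (446,197) and orange (392,261); the black one fits the description. I'll measure these and enlarge.

```bash
cat > h.py <<'E'
import numpy as np, cv2
from rig import bot,set_gripper,planner,snapshot
def cloud(s):
    v,u=np.mgrid[0:400,0:640]; d=s["depth"]
    P=np.stack([(u-s["cx"])/s["fx"]*d,(v-s["cy"])/s["fy"]*d,d],-1)
    return (P-s["t"])@s["R"]
def proj(s,X):
    c=np.asarray(X)@s["R"].T+s["t"]; return np.stack([c[...,0]/c[...,2]*s["fx"]+s["cx"],c[...,1]/c[...,2]*s["fy"]+s["cy"]],-1)
E
python3 - <<'E'
from h import *
for n in("top","scene"):
    s=snapshot(n); W=cloud(s); ok=s["depth"]>0; im=s["img"].astype(int); hsv=cv2.cvtColor(s["img"],cv2.COLOR_RGB2HSV)
    roi=ok&(W[...,0]>.25)&(W[...,0]<.8)&(abs(W[...,1])<.45)
    print(n)
    # black mat
    m=(roi&(im.max(-1)<60)&(W[...,2]<.02)).astype(np.uint8)
    k,l,st,c=cv2.connectedComponentsWithStats(m)
    for i in range(1,k):
        if st[i,4]>150:
            p=W[l==i]; print("mat",st[i],p.mean(0),cv2.minAreaRect(p[:,:2].astype(np.float32)))
    # stand rim
    m=(roi&(abs(W[...,2]-.034)<.006)).astype(np.uint8)
    k,l,st,c=cv2.connectedComponentsWithStats(m)
    for i in range(1,k):
        if st[i,4]>100: p=W[l==i]; print("z34",st[i],p.mean(0),cv2.minAreaRect(p[:,:2].astype(np.float32)))
    # white caps
    for lo,hi,nm in((.12,.15,"cap"),(.05,.075,"lids")):
        m=(roi&(W[...,2]>lo)&(W[...,2]<hi+0.02)&(hsv[...,1]<60)&(im.max(-1)>110)).astype(np.uint8)
        k,l,st,c=cv2.connectedComponentsWithStats(m)
        for i in range(1,k):
            if st[i,4]>15: p=W[l==i]; print(nm,st[i],p.mean(0),p.max(0),p.min(0))
    r=(slice(60,300),slice(140,480)) if n=="top" else (slice(130,370),slice(230,560))
    c=s["img"][r][:,:,::-1]; cv2.imwrite(f"pics/crop_{n}.png",cv2.resize(c,None,fx=2.3,fy=2.3,interpolation=cv2.INTER_CUBIC))
E
```

```text
top
mat [ 371  193   35   33 1099] [ 0.4985662  -0.36717602  0.00505632] ((0.49939343333244324, -0.36666443943977356), (0.12069007754325867, 0.12426269799470901), 0.6079570651054382)
z34 [ 255  175   84   43 1010] [ 0.53669763 -0.03730399  0.03446411] ((0.5375272035598755, -0.031700730323791504), (0.09440436959266663, 0.28985825181007385), 14.312902450561523)
cap [220 161  13  12 112] [0.61696434 0.20452347 0.1393815 ] [0.63706839 0.22369411 0.14519272] [0.59856779 0.18597085 0.12204661]
cap [263 191  12  12 117] [0.51571767 0.05435167 0.15187321] [0.53464619 0.07249649 0.15814013] [0.49732151 0.03563866 0.13970503]
cap [173 234  30   3  41] [0.38611002 0.32021106 0.12963969] [0.38941454 0.36885295 0.13727795] [0.38270837 0.27527628 0.12047433]
lids [269 147   7   7  38] [0.69976935 0.05752662 0.06557409] [0.71018321 0.0692211  0.07738357] [0.68799943 0.04757906 0.05610953]
lids [324 147   6   7  38] [ 0.7015325  -0.13739927  0.06593087] [ 0.71501393 -0.12831746  0.07385993] [ 0.69148791 -0.14650645  0.05767565]
lids [237 168   3  11  18] [0.61484351 0.17736886 0.06180781] [0.6317183
[... 1645 characters left out ...]
1 -0.05366811  0.05838697]
lids [253 228  10  11  80] [ 0.70643241 -0.13328757  0.06354786] [ 0.71636321 -0.12434812  0.07053628] [ 0.69268686 -0.14871941  0.05033196]
lids [346 239  15  19 177] [0.54507877 0.06241318 0.0688582 ] [0.55151022 0.0836288  0.08949148] [0.53893048 0.03942808 0.05003078]
lids [ 458  265   66   60 1321] [0.40412117 0.35040996 0.07299022] [0.41488674 0.42010385 0.09499579] [0.39257564 0.26997384 0.05000848]
lids [294 272  10  13 108] [0.70495605 0.06187499 0.06389401] [0.71564085 0.0714681  0.06923104] [0.69174001 0.0460387  0.05019293]
lids [368 303  17  16 123] [0.62188509 0.23394863 0.06244889] [0.64331578 0.2366788  0.0772757 ] [0.60004432 0.23110449 0.05045649]
```

View pics/crop_top.png

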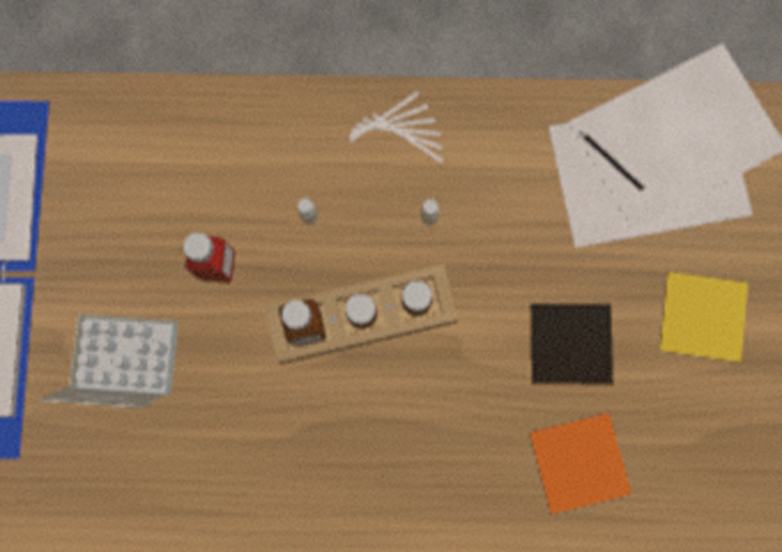

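View pics/crop_scene.png

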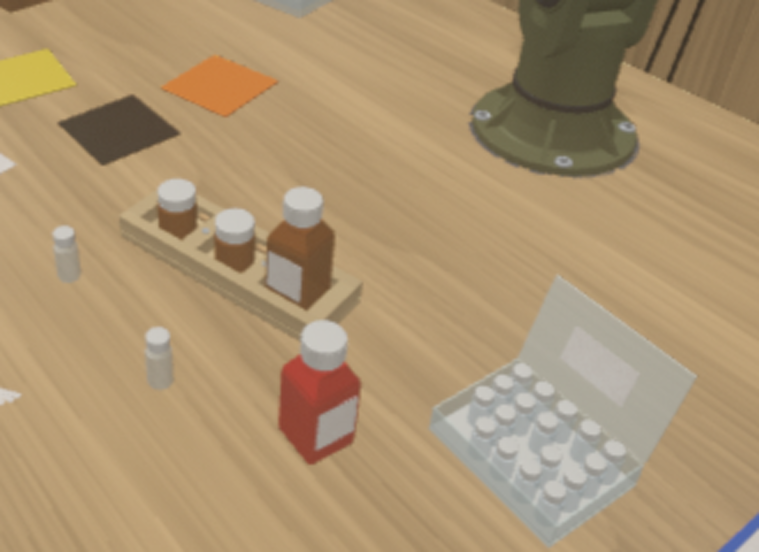

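The crops confirm the targets: the amber bottle is in the left-hand well, the red one stands apart on the table, and the plain black mat is the right one. The stand yaw is 14.3° and well2 is at about (0.516, 0.055). The plan is to cage the cap loosely with the jaws along the stand and push it left, then right.

```bash
cat >> h.py <<'E'
from scipy.spatial.transform import Rotation as Ro
yaw=np.deg2rad(14.3); L=np.array([-np.sin(yaw),np.cos(yaw),0]); F=np.array([np.cos(yaw),np.sin(yaw),0])
cap0=np.array([.516,.055,0])
def quat(l): 
    l=l/np.linalg.norm(l); z=np.array([0,0,-1.]); M=np.stack([np.cross(l,z),l,z],1)
    q=Ro.from_matrix(M).as_quat(); return q[[3,0,1,2]]
def pick(pos):
    now=bot.observe()["joints"]; best=None
    for sgn in(1,-1):
        q=quat(sgn*L); j=planner.solve_ik(pos,q)
        if j is not None:
            d=abs(np.array(j)-now).max()
            if best is None or d<best[0]: best=(d,q,j)
    return best
def caps(tag):
    for n in("top","scene"):
        s=snapshot(n);W=cloud(s);hsv=cv2.cvtColor(s["img"],cv2.COLOR_RGB2HSV)
        d=W-cap0; m=(s["depth"]>0)&(abs(d[...,0])<.07)&(abs(d[...,1])<.07)&(W[...,2]>.12)&(W[...,2]<.18)&(hsv[...,1]<60)&(s["img"].max(-1)>110)
        p=W[m]
        if len(p): print(n,len(p),"L",(p-cap0)@L@np.ones(1)/1 if 0 else ((p-cap0)@L).mean().round(4),"F",((p-cap0)@F).mean().round(4),"ztop",np.percentile(p[:,2],95).round(4))
        uv=proj(s,np.array([.516,.055,.08])).astype(int); c=s["img"][max(uv[1]-60,0):uv[1]+60,max(uv[0]-60,0):uv[0]+60,::-1]
        cv2.imwrite(f"pics/{tag}_{n}.png",cv2.resize(c,(480,480),interpolation=cv2.INTER_CUBIC))
def st(t=""):
    o=bot.observe(); print(t,round(o["clock"],2),o["ee_pos"].round(4),"F",o["force"].round(1),"L",((o["ee_pos"]-cap0)@L).round(4),"gw",round(float(o["grip_width"]),3))
E
python3 - <<'E'
from h import *
b=pick([.516,.055,.28]); print(b)
bot.goto([.516,.055,.28],b[1]); st("above")
set_gripper(0.68,100); st()
bot.line_to([.516,.055,.134],feed=.1,force_limit=15); st("down")
caps("cage")
E
```

```text
(np.float64(1.412381273573643), array([-0.       ,  0.9922237,  0.1244674,  0.       ]), array([-0.67429693,  0.01157698,  0.52529106,  1.72800493, -0.00588748,
        1.40357431, -1.46926924]))
above 2.36 [0.516  0.0562 0.2799] F [-0.5  0.2  0. ] L 0.0012 gw 1.001
 2.75 [0.516  0.0552 0.2799] F [-0.2 -0.4  0. ] L 0.0002 gw 0.678
down 4.36 [0.5165 0.0551 0.1346] F [-0.5  0.2 -0.6] L -0.0 gw 0.682
top 5 L -0.0099 F -0.0153 ztop 0.153
scene 315 L 0.0045 F 0.0087 ztop 0.161
```

```bash
python3 -c "
import cv2,numpy as np
cv2.imwrite('pics/cage.png',np.hstack([cv2.resize(cv2.imread('pics/cage_%s.png'%n),(400,400)) for n in('top','scene')]))"
```

```text
(no output)
```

View pics/cage.png

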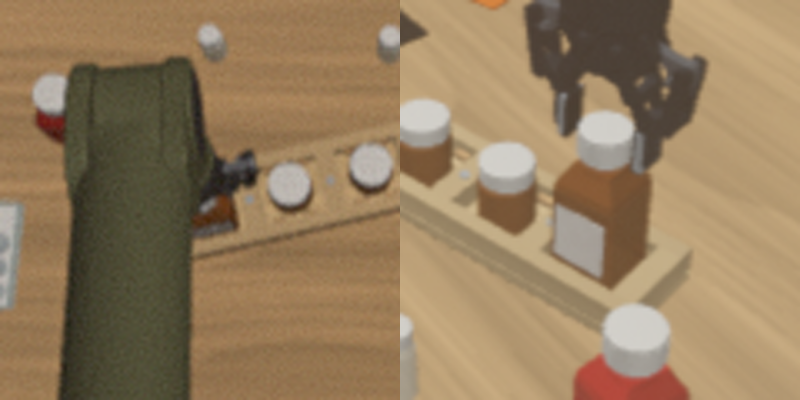

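The scene crop shows the cap at (605,140) between the two fingers, with a gap on each side. Next I'll push left.

```bash
python3 - <<'E'
from h import *
z=.134
r=bot.line_to(cap0+L*.02+[0,0,z],feed=.02,force_limit=3); st(f"contact {r}")
o=bot.observe(); c=(o["ee_pos"]-cap0)@L
f=[]
for k in (.008,.016,.022,.025):
    r=bot.line_to(cap0+L*(c+k)+[0,0,z+.003*k/.025],feed=.03,force_limit=30); st(f"push {k} {r}")
caps("left1")
E
python3 -c "
import cv2,numpy as np
cv2.imwrite('pics/left.png',np.hstack([cv2.resize(cv2.imread('pics/left1_%s.png'%n),(400,400)) for n in('top','scene')]))"
```

```text
contact True 5.06 [0.5135 0.0641 0.1337] F [ 1.2 -0.9 -0.4] L 0.0094 gw 0.677
push 0.008 False 5.47 [0.5124 0.0682 0.1349] F [ 3.1 -7.5  0.4] L 0.0137 gw 0.679
push 0.016 False 5.89 [0.5097 0.0796 0.136 ] F [ 0.9 -1.3  0.5] L 0.0254 gw 0.68
push 0.022 False 6.24 [0.5081 0.0861 0.1366] F [ 0.9 -2.   1. ] L 0.0321 gw 0.68
push 0.025 False 6.49 [0.5072 0.0887 0.1369] F [ 1.1 -1.8  2.3] L 0.0348 gw 0.679
top 17 L 0.022 F -0.0157 ztop 0.1588
scene 335 L 0.0317 F 0.008 ztop 0.1608
```

View pics/left.png

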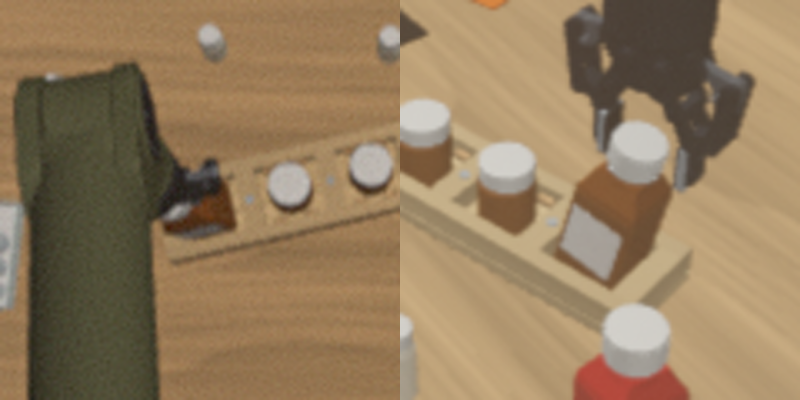

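The bottle leans left, with the cap moved about 27 mm. I'll measure the lean from the body's left face and check the height of the lower edge.

```bash
cat >> h.py <<'E'
def lean():
    s=snapshot("scene"); W=cloud(s); hsv=cv2.cvtColor(s["img"],cv2.COLOR_RGB2HSV).astype(int)
    d=W-cap0; l=d@L; f=d@F; z=W[...,2]
    # left face: by depth gradient normals
    G=cv2.GaussianBlur(W.astype(np.float32),(3,3),0)
    n=np.cross(np.roll(G,-2,1)-np.roll(G,2,1),np.roll(G,-2,0)-np.roll(G,2,0)); n/=np.linalg.norm(n,axis=-1,keepdims=True)+1e-9
    n*=np.sign((n*( -W + (-s["R"].T@s["t"]))).sum(-1,keepdims=True))
    for nm,ax in(("left",L),("front",F)):
        m=(s["depth"]>0)&(abs(l)<.08)&(abs(f)<.05)&(z>.04)&(z<.115)&((n@ax)>.85)
        p=W[m]; 
        if len(p)<20: print(nm,len(p)); continue
        for _ in range(3):
            c=p.mean(0); v=np.linalg.svd(p-c)[2][2]; v*=np.sign(v@ax); p=p[abs((p-c)@v)<.004]
        print(nm,len(p),"tilt(deg, + = faces up)",np.rad2deg(np.arcsin(v[2])).round(1),"yaw",np.rad2deg(np.arctan2(v@F if nm=="left" else v@L,v@ax)).round(1),"c L,F,z",((c-cap0)@L).round(4),((c-cap0)@F).round(4),c[2].round(4))
    # cap centre in LZ
    m=(s["depth"]>0)&(abs(l)<.08)&(abs(f)<.04)&(z>.125)&(z<.18)&(hsv[...,1]<60)&(s["img"].max(-1)>110)
    print("cap L,F,z",l[m].mean().round(4),f[m].mean().round(4),z[m].mean().round(4))
E
python3 - <<'E'
from h import *
lean()
E
```

```text
left 44 tilt(deg, + = faces up) 0.7 yaw -88.0 c L,F,z 0.0089 0.007 0.0807
front 321 tilt(deg, + = faces up) 2.6 yaw -2.2 c L,F,z 0.0151 0.0291 0.0774
cap L,F,z 0.0325 0.0081 0.1509
```

```bash
cat >> h.py <<'E'
def label():
    s=snapshot("scene"); W=cloud(s); d=W-cap0; l=d@L; f=d@F; z=W[...,2]
    hsv=cv2.cvtColor(s["img"],cv2.COLOR_RGB2HSV).astype(int)
    base=(s["depth"]>0)&(abs(l)<.08)&(f>.012)&(f<.045)&(z>.03)&(z<.115)
    m=base&(hsv[...,1]<70)&(s["img"].max(-1)>100)
    p=np.stack([l[m],z[m]],1).astype(np.float32)*1000; r=cv2.minAreaRect(p); print("label n",len(p),r)
    b=base&(z>.038)&(f>.02); q=np.stack([l[b],z[b]],1).astype(np.float32)*1000; print("front face n",len(q),cv2.minAreaRect(q))
    # side edges: per z bin extremes
    zs=np.arange(45,100,6); lo=[];hi=[];zz=[]
    for a in zs:
        k=q[(q[:,1]>=a)&(q[:,1]<a+6)]
        if len(k)>5: lo.append(np.percentile(k[:,0],3));hi.append(np.percentile(k[:,0],97));zz.append(a+3)
    for e in(lo,hi):
        if len(zz)>3:
            a=np.polyfit(zz,e,1); print("edge lean deg",np.rad2deg(np.arctan(a[0])).round(1),"L at z12",np.polyval(a,12).round(1),np.round(e,1))
E
python3 - <<'E'
from h import *
label(); 
E
```

```text
label n 276 ((-11.294258117675781, 72.73916625976562), (55.488887786865234, 135.05892944335938), 76.25391387939453)
front face n 510 ((-17.22806167602539, 76.16304779052734), (125.71329498291016, 76.03584289550781), 0.348721981048584)
edge lean deg 53.3 L at z12 -113.1 [-77.3 -68.7 -16.5 -69.6 -15.6 -12.7  -6.6  -8.9  -5.   -4.9]
edge lean deg 10.3 L at z12 28.8 [35.  36.2 36.9 38.5 40.6 41.  42.4 43.1 44.2 43.9]
```

```bash
sed -i 's/(abs(l)<.08)&(f>.012)/(abs(l)<.055)\&(f>.012)/; s/l>-9/l>-9/' h.py; sed -i 's/base=(s\["depth"\]>0)&(abs(l)<.055)/base=(s["depth"]>0)\&(l>-.036)\&(l<.06)/' h.py
python3 - <<'E'
from h import *
label()
s=snapshot("scene"); cv2.imwrite("pics/l2.png",cv2.resize(s["img"][195:275,300:420,::-1],None,fx=6,fy=6,interpolation=cv2.INTER_CUBIC))
# predicted outline for lean angles
for a in (0,10,12):
    t=np.deg2rad(a); c,sn=np.cos(t),np.sin(t)
    def w(l,z,f=.028): # pivot left edge
        dl=l-.028; return cap0+L*(.028+dl*c+z*sn)+F*f+np.array([0,0,.012-dl*sn+z*c])
    print(a,[proj(s,w(*q)).round(1).tolist() for q in((-.028,.092),(.028,.092),(.028,.03),(-.028,.03))], "capc",proj(s,w(0,.128,0)).round(1))
E
```

```text
label n 245 ((19.28950309753418, 65.5071792602539), (55.02386474609375, 67.73702239990234), 82.71632385253906)
front face n 503 ((12.797740936279297, 76.40042114257812), (77.45134735107422, 66.05262756347656), 89.2907485961914)
edge lean deg 11.8 L at z12 -24.1 [-15.8 -16.  -14.3 -11.1 -14.  -11.7  -8.5  -5.3  -7.3  -5.8]
edge lean deg 11.4 L at z12 27.4 [33.8 35.6 36.7 39.  39.8 41.6 42.6 42.3 45.2 44. ]
0 [[345.0, 232.1], [363.7, 241.9], [362.4, 260.7], [344.4, 250.7]] capc [361.7 219.7]
10 [[350.6, 232.4], [369.2, 245.3], [364.1, 261.8], [346.4, 249.0]] capc [369.6 222.6]
12 [[351.8, 232.6], [370.3, 246.1], [364.4, 262.0], [346.8, 248.8]] capc [371.2 223.3]
```

View pics/l2.png

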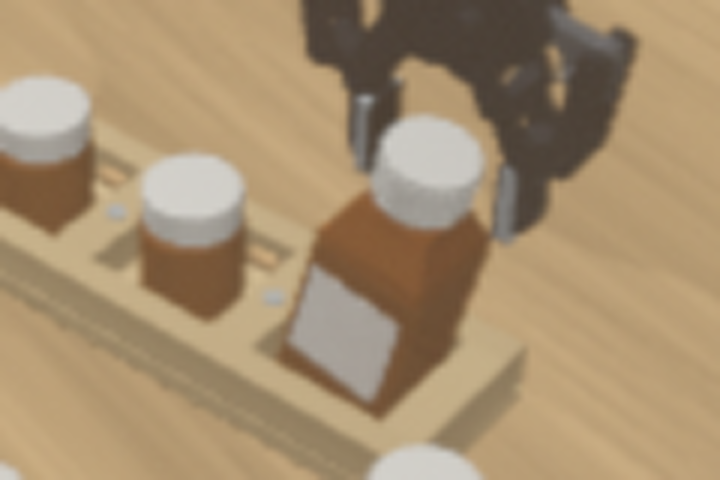

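The lean is about 11.5°, with both side edges fitted in agreement, and the force dropped from 8 N to 2 N, so the right side has come free. Next I'll push to the right.

```bash
python3 - <<'E'
from h import *
z=.138
for t in (.02,.01,0.,-.01,-.017,-.024,-.030):
    r=bot.line_to(cap0+L*t+[0,0,z],feed=.03,force_limit=30); st(f"push {t} {r}")
label(); lean()
s=snapshot("scene"); cv2.imwrite("pics/r1.png",cv2.resize(s["img"][195:275,300:420,::-1],None,fx=6,fy=6,interpolation=cv2.INTER_CUBIC))
E
```

```text
push 0.02 False 7.42 [0.511  0.0745 0.138 ] F [-0.3  0.2  1. ] L 0.0201 gw 0.677
push 0.01 False 7.91 [0.5136 0.0648 0.1381] F [-1.2  0.8  1.7] L 0.0101 gw 0.681
push 0.0 False 8.39 [0.5165 0.0566 0.1388] F [-1.3  4.7  3.7] L 0.0014 gw 0.68
push -0.01 False 8.88 [0.5185 0.0445 0.1378] F [-0.3  1.2  0. ] L -0.0108 gw 0.681
push -0.017 False 9.26 [0.5201 0.038  0.1379] F [-0.7  1.1 -0.8] L -0.0175 gw 0.679
push -0.024 False 9.64 [0.522  0.0313 0.138 ] F [-0.5  0.7  0.4] L -0.0244 gw 0.679
push -0.03 False 9.99 [0.5234 0.0255 0.138 ] F [ 0.6 -0.1 -0.3] L -0.0304 gw 0.683
label n 236 ((8.920116424560547, 68.2870101928711), (59.99704360961914, 88.51142120361328), 83.1861801147461)
front face n 484 ((7.5931549072265625, 76.40486907958984), (84.08063507080078, 78.58409881591797), 2.175475597381592)
edge lean deg -7.4 L at z12 -21.1 [-25.3 -24.8 -28.1 -27.6 -29.2 -32.6 -30.6 -31.8 -30.6 -31.6]
edge lean deg -11.9 L at z12 33.3 [25.4 24.2 23.7 22.7 20.1 19.8 18.1 16.4 15.5 14.6]
left 67 tilt(deg, + = faces up) 1.1 yaw 87.2 c L,F,z -0.0092 0.0042 0.0707
front 335 tilt(deg, + = faces up) 0.5 yaw -1.4 c L,F,z -0.0061 0.0289 0.0789
cap L,F,z -0.0204 0.0099 0.1563
```

View pics/r1.png

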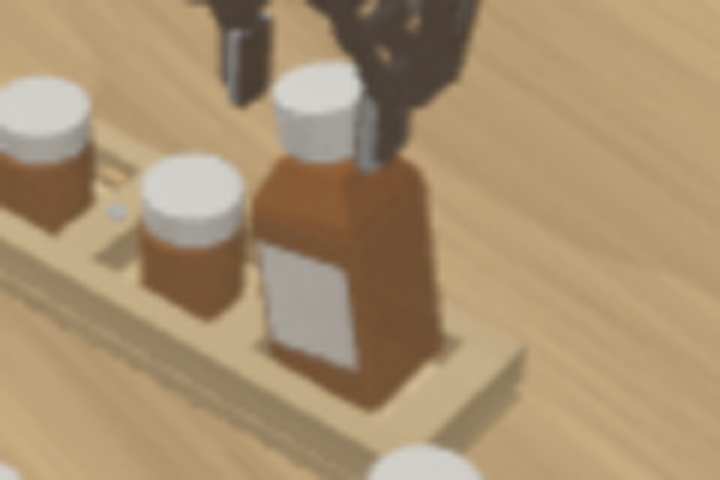

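The bottle now leans about 12° to the right and the force has dropped to about 0. I'll return the tool to centre, so the bottle is no longer held, and check the heights of both sides.

```bash
cat >> h.py <<'E'
def fit(F0=-.0,px=None):
    "fit bottle pose in L,z: shift, height of origin, lean, by label/face edges"
E
python3 - <<'E'
from h import *
bot.line_to(cap0+L*(-.012)+[0,0,.140],feed=.04,force_limit=20); bot.wait(.3); st()
label(); lean()
s=snapshot("scene"); cv2.imwrite("pics/r2.png",cv2.resize(s["img"][195:275,300:420,::-1],None,fx=6,fy=6,interpolation=cv2.INTER_CUBIC))
E
```

```text
11.04 [0.5191 0.0433 0.1401] F [-0.6  1.1  0.9] L -0.0121 gw 0.679
label n 240 ((13.749893188476562, 66.57255554199219), (56.012351989746094, 80.23491668701172), 82.02527618408203)
front face n 486 ((1.6316566467285156, 76.05047607421875), (53.439632415771484, 78.34445190429688), 3.0214321613311768)
edge lean deg -2.1 L at z12 -19.2 [-20.8 -21.6 -19.  -21.5 -20.6 -22.  -22.8 -23.  -22.2 -21.7]
edge lean deg -1.7 L at z12 29.0 [28.4 27.6 26.8 27.5 27.4 26.8 26.4 27.2 25.9 26.5]
left 65 tilt(deg, + = faces up) -10.3 yaw 84.7 c L,F,z -0.0038 0.0068 0.0737
front 285 tilt(deg, + = faces up) 1.3 yaw -1.0 c L,F,z 0.0029 0.0295 0.0751
cap L,F,z -0.0012 0.0104 0.1555
```

View pics/r2.png

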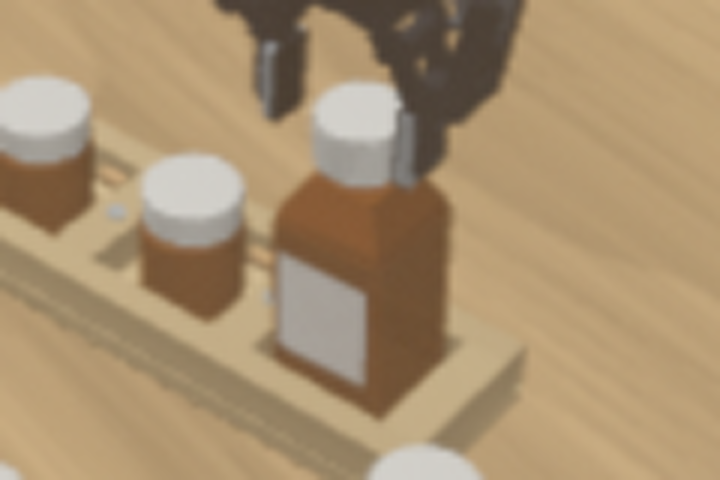

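The bottle rests on the pads at about -2°, and its cap sits about 8 mm higher than at the start, so both sides are free. I'll grip the cap and draw it out.

```bash
python3 - <<'E'
from h import *
bot.line_to(cap0+L*(-.005)+[0,0,.143],feed=.05,force_limit=10); st("pos")
set_gripper(0.0,60); st("grip")
bot.wait(.2)
r=bot.line_to(cap0+L*(-.004)+[0,0,.158],feed=.03,force_limit=20); st(f"lift {r}")
if not r:
    r=bot.line_to(cap0+L*(-.004)+[0,0,.29],feed=.1,force_limit=20); st(f"lift {r}")
s=snapshot("scene"); cv2.imwrite("pics/up.png",cv2.resize(s["img"][130:290,240:440,::-1],None,fx=4,fy=3.75,interpolation=cv2.INTER_CUBIC))
E
```

```text
pos 11.49 [0.5173 0.0503 0.1431] F [-0.4 -0.2  0.1] L -0.0048 gw 0.677
grip 11.8 [0.5173 0.0507 0.1433] F [-0.7  1.   3.1] L -0.0045 gw 0.449
lift False 12.65 [0.5168 0.0509 0.1578] F [-0.5 -0.3 -6. ] L -0.0041 gw 0.448
lift False 14.12 [0.5166 0.0511 0.2892] F [ 0.4  0.6 -5.1] L -0.0039 gw 0.447
```

View pics/up.png

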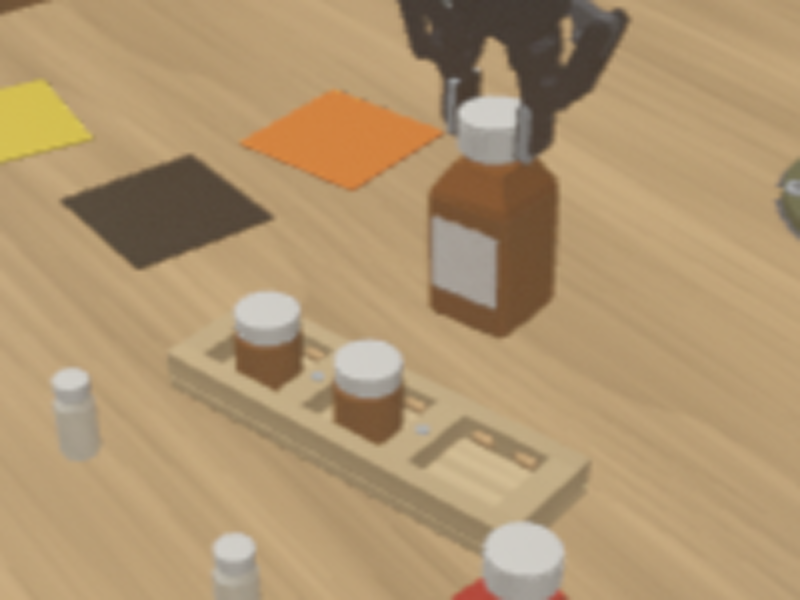

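The bottle is out and hanging straight, and the jars are undisturbed. The measured weight is about 5 N. Next I'll carry it to the mat.

```bash
python3 - <<'E'
from h import *
o=bot.observe(); 
M=np.array([.499,-.3665,0])
q=o["ee_rot"]; R=Ro.from_quat(np.r_[q[1:],q[0]]); 
R2=Ro.from_euler("z",-14.3,degrees=True)*R; a=R2.as_quat(); q2=a[[3,0,1,2]]
off=cap0+L*(-.0045)  # bottle vs tcp: assume centred
bot.line_to(M+[0,0,.26],feed=.15,rotation=q2); bot.wait(.4); st("over")
s=snapshot("scene"); W=cloud(s)
c=proj(s,np.array([.499,-.3665,.15])).astype(int); print(c)
cv2.imwrite("pics/over.png",cv2.resize(s["img"][c[1]-80:c[1]+80,c[0]-100:c[0]+100,::-1],None,fx=4,fy=3.75,interpolation=cv2.INTER_CUBIC))
s=snapshot("top"); cv2.imwrite("pics/overt.png",cv2.resize(s["img"][120:280,300:500,::-1],None,fx=4,fy=3.75,interpolation=cv2.INTER_CUBIC))
E
```

```text
over 17.51 [ 0.499  -0.3665  0.26  ] F [-0.5  0.5 -4.7] L -0.4042 gw 0.451
[278 146]
```

View pics/over.png

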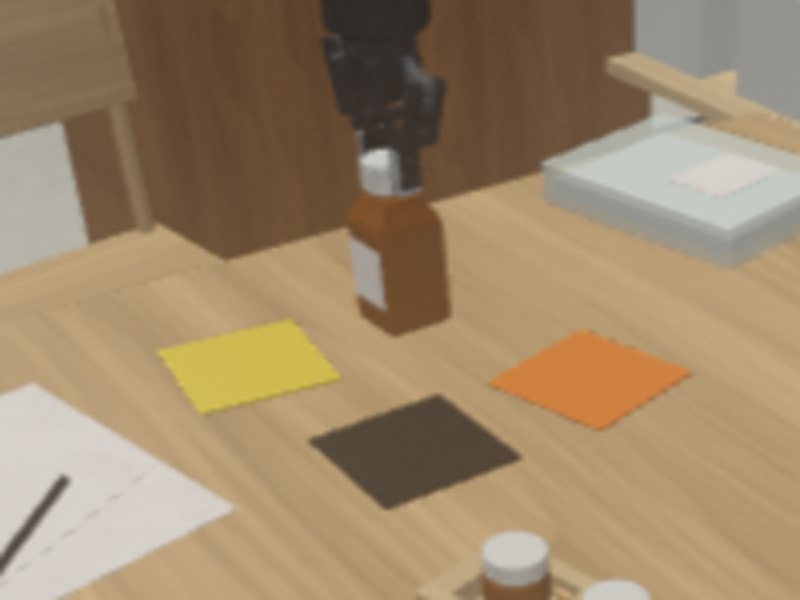

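View pics/overt.png

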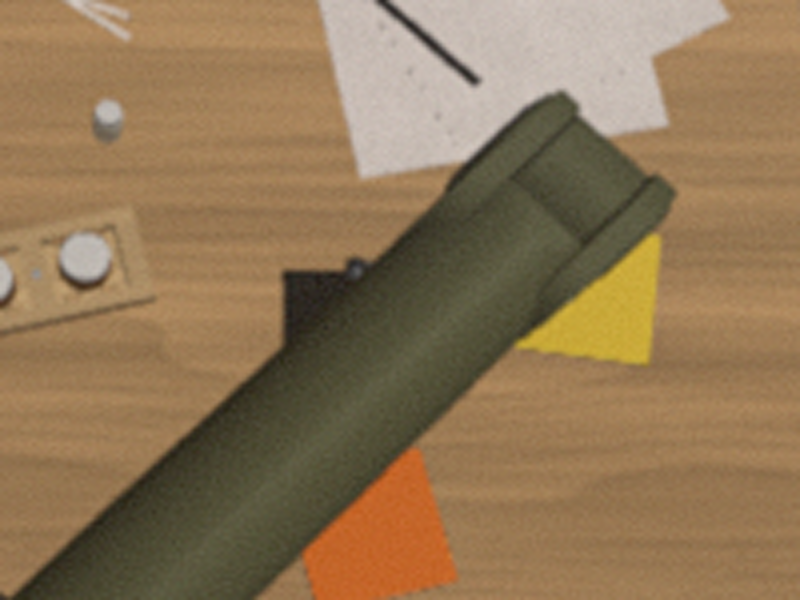

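```bash
cat >> h.py <<'E'
def overlay(base,yw,name,al=0,win=(80,100)):
    s=snapshot("scene"); im=s["img"][:,:,::-1].copy(); 
    c=proj(s,np.array(base)+[0,0,.07]).astype(int); x0,y0=max(c[0]-win[1],0),max(c[1]-win[0],0)
    im=cv2.resize(im[y0:c[1]+win[0],x0:c[0]+win[1]],None,fx=4,fy=4,interpolation=cv2.INTER_CUBIC)
    def w(p): 
        p=Ro.from_euler("z",yw,degrees=True).apply(p)+np.array(base); return ((proj(s,p)-[x0,y0]+.5)*4).astype(int)
    h=.028
    for z in(0,.092):
        cv2.polylines(im,[w([[h,h,z],[h,-h,z],[-h,-h,z],[-h,h,z]])],True,(0,255,0),1)
    for a in((h,h),(h,-h),(-h,h)): cv2.polylines(im,[w([[*a,0],[*a,.092]])],False,(0,255,0),1)
    t=np.linspace(0,6.28,40); cv2.polylines(im,[w(np.stack([.02*np.cos(t),.02*np.sin(t),0*t+.14],1))],True,(255,255,0),1)
    cv2.imwrite(f"pics/{name}.png",im[:600,:800])
E
python3 - <<'E'
from h import *
overlay([.499,-.3665,.26-.123],0,"ov1",win=(70,90))
E
```

```text
(no output)
```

View pics/ov1.png

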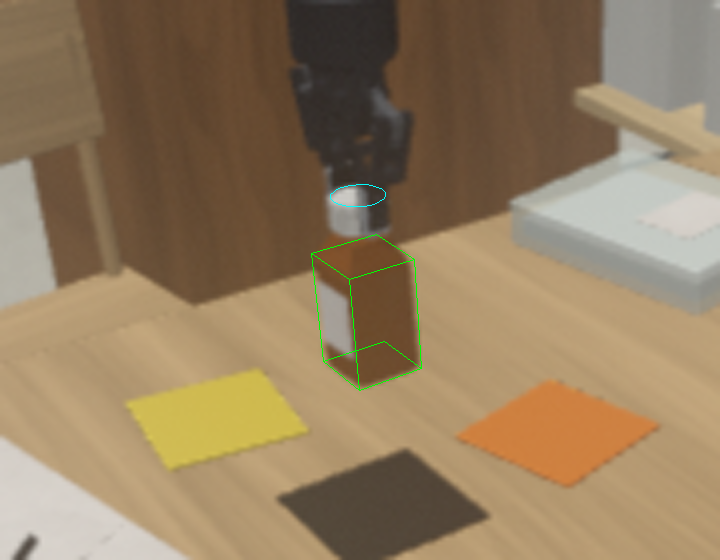

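The overlay matches within about a pixel (body corners at (313,253) and (360,388)), so the bottle hangs upright with its base about 123 mm below the TCP. I'll lower it with a guarded move.

```bash
python3 - <<'E'
from h import *
M=np.array([.499,-.3665,0])
bot.line_to(M+[0,0,.140],feed=.08); bot.wait(.2); st("near")
r=bot.line_to(M+[0,0,.118],feed=.012,force_limit=3); st(f"touch {r}")
overlay([.499,-.3665,.004],0,"ov2",win=(70,90))
E
```

```text
near 19.51 [ 0.4992 -0.3666  0.1403] F [ 0.6  0.1 -4.5] L -0.4044 gw 0.45
touch True 20.5 [ 0.499  -0.3663  0.1293] F [0.5 1.1 6.6] L -0.4041 gw 0.45
```

View pics/ov2.png

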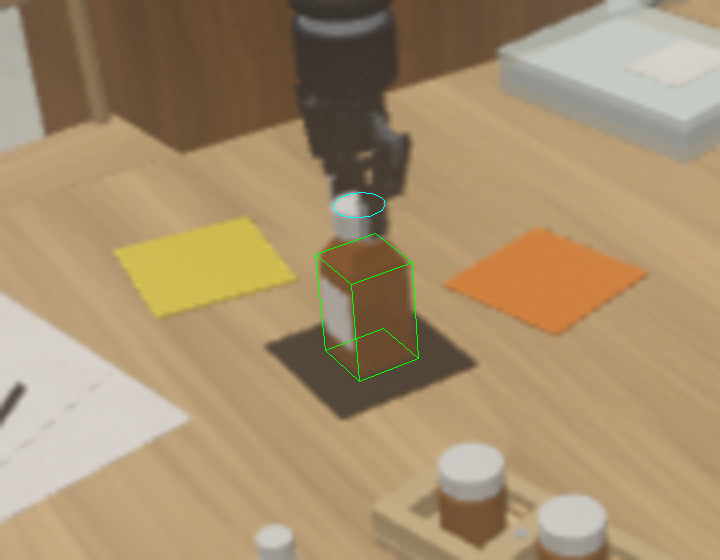

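The bottle has touched down upright and near the middle of the mat. I'll release and retreat.

```bash
python3 - <<'E'
from h import *
set_gripper(0.7); st("open"); bot.wait(.3)
bot.line_to([.499,-.3665,.30],feed=.1); st("up")
b=planner.solve_ik([.45,.1,.40],bot.observe()["ee_rot"]); print(b is not None)
bot.line_to([.45,0.1,.36],feed=.2); st("away")
s=snapshot("top"); W=cloud(s); im=s["img"].astype(int); hsv=cv2.cvtColor(s["img"],cv2.COLOR_RGB2HSV)
m=(s["depth"]>0)&(W[...,2]>.13)&(W[...,2]<.16)&(abs(W[...,0]-.5)<.1)&(abs(W[...,1]+.367)<.1)
print("cap",W[m].mean(0),W[m].max(0),W[m].min(0))
mm=(im.max(-1)<60)&(s["depth"]>0)&(W[...,2]<.02)&(abs(W[...,0]-.5)<.1)&(abs(W[...,1]+.367)<.1)
print("mat",cv2.minAreaRect(W[mm][:,:2].astype(np.float32)))
cv2.imwrite("pics/end_t.png",cv2.resize(s["img"][80:280,140:480,::-1],None,fx=2.3,fy=2.3,interpolation=cv2.INTER_CUBIC))
overlay([.499,-.3665,.004],0,"ov3",win=(70,90))
E
```

```text
open 20.89 [ 0.4975 -0.3652  0.1271] F [-0.6 -0.4  0.5] L -0.4026 gw 0.698
up 23.07 [ 0.4988 -0.3663  0.2994] F [0.  0.3 0.5] L -0.404 gw 0.702
True
away 25.58 [0.4501 0.0992 0.3599] F [ 0.5  0.3 -0.1] L 0.0591 gw 0.699
cap [ 0.49820568 -0.35912656  0.14425999] [ 0.51786791 -0.34075637  0.15123021] [ 0.47870432 -0.37862549  0.13110464]
mat ((0.49909165501594543, -0.36687442660331726), (0.11991298943758011, 0.12308649718761444), 0.798905074596405)
```

View pics/ov3.png

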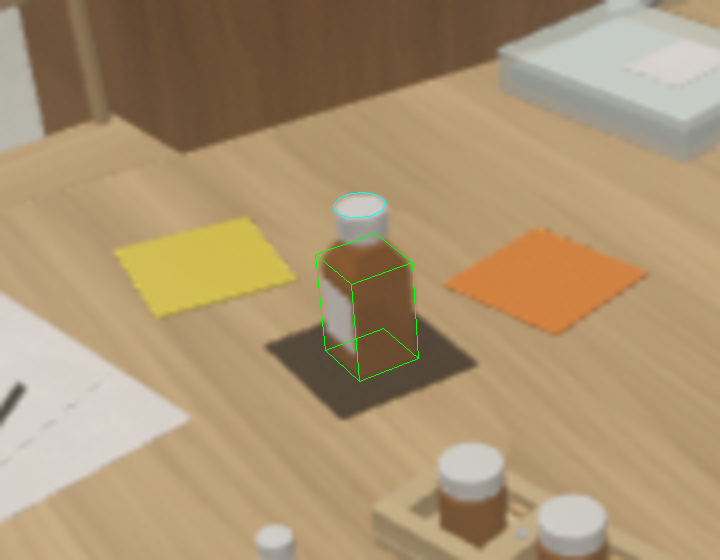

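View pics/end_t.png

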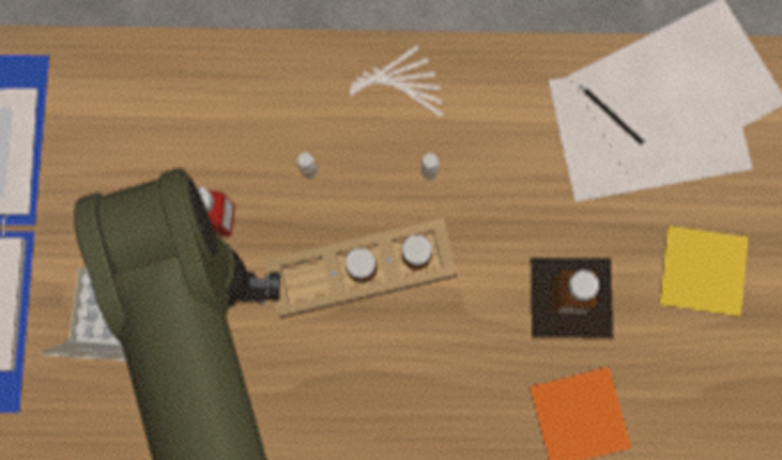

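The scene overlay says the bottle is centred, while the top-camera cap reads about 7 mm to the left. I'll do one cross-check of both against the mat.

```bash
python3 - <<'E'
from h import *
for n in("top","scene"):
    s=snapshot(n); W=cloud(s); im=s["img"].astype(int); near=(s["depth"]>0)&(abs(W[...,0]-.5)<.1)&(abs(W[...,1]+.367)<.1)
    hsv=cv2.cvtColor(s["img"],cv2.COLOR_RGB2HSV)
    t=near&(W[...,2]>.138)&(W[...,2]<.155)&(hsv[...,1]<60); 
    uv=np.argwhere(t)[:,::-1].astype(np.float32)
    print(n,"top-face cap px c",cv2.minEnclosingCircle(uv),"pred",proj(s,np.array([.499,-.3665,.144])),"xyz",W[t].mean(0),np.percentile(W[t],[2,98],axis=0))
    mm=near&(im.max(-1)<60)&(W[...,2]<.02)&(abs(W[...,2]-.004)<.01)
    c=cv2.minAreaRect(W[mm][:,:2].astype(np.float32)); print("mat",c)
    b=near&(W[...,2]>.02)&(W[...,2]<.09); print("body",np.percentile(W[b],[2,98],axis=0))
E
```

```text
top top-face cap px c ((393.3611145019531, 203.80555725097656), 6.05094051361084) pred [395.38812948 203.5852889 ] xyz [ 0.49853372 -0.35980412  0.14498436] [[ 0.48057126 -0.37856218  0.13874718]
 [ 0.51769329 -0.34220631  0.15106103]]
mat ((0.4993410110473633, -0.36742743849754333), (0.12022209912538528, 0.12295019626617432), 1.0425338745117188)
body [[ 0.47033122 -0.38087354  0.02351063]
 [ 0.51958388 -0.33191995  0.08788806]]
scene top-face cap px c ((279.0, 149.5), 6.18475866317749) pred [278.36810285 147.78803146] xyz [ 0.50316395 -0.35521538  0.14435969] [[ 0.48391602 -0.37495934  0.13834517]
 [ 0.51972863 -0.33854486  0.14778402]]
mat ((0.0, 0.0), (0.0, 0.0), 0.0)
body [[ 0.47604166 -0.37935658  0.02149251]
 [ 0.52988696 -0.32958377  0.08830842]]
```

```bash
python3 - <<'E'
from h import *
def ray(s,u,v,z):
    d=s["R"].T@np.array([(u-s["cx"])/s["fx"],(v-s["cy"])/s["fy"],1]); o=-s["R"].T@s["t"]; return (o+d*(z-o[2])/d[2]).round(4)
s=snapshot("top"); g=s["img"].astype(int)
print("mat row195 ",g[221:224,366:410].max(-1).mean(0).round().astype(int).tolist())
print("mat col ",g[185:232,374:377].max(-1).mean(1).round().astype(int).tolist())
w=g[195:215,384:404].min(-1); print(w.tolist().__len__()); 
m=(w>100).astype(float); v,u=np.nonzero(m); print("cap px",u.mean()+384,v.mean()+195,len(u), ray(s,u.mean()+384,v.mean()+195,.142))
s2=snapshot("scene"); g2=s2["img"]; x=cv2.resize(g2[125:210,230:330,::-1],None,fx=8,fy=7,interpolation=cv2.INTER_CUBIC)[:600]; cv2.imwrite("pics/z.png",x)
x=cv2.resize(s["img"][185:235,360:420,::-1],None,fx=12,fy=12,interpolation=cv2.INTER_CUBIC); cv2.imwrite("pics/zt.png",x)
for u,v in((371,209),(406,209)): print(ray(s,u,v,.004))
E
```

```text
mat row195  [157, 155, 158, 163, 154, 87, 44, 45, 46, 49, 46, 47, 51, 49, 43, 53, 50, 51, 47, 47, 49, 49, 50, 53, 52, 47, 48, 51, 50, 49, 51, 48, 51, 50, 49, 48, 52, 51, 49, 58, 113, 162, 170, 169]
mat col  [162, 162, 161, 158, 154, 160, 141, 81, 42, 49, 51, 47, 51, 50, 49, 47, 50, 49, 49, 50, 51, 49, 52, 49, 48, 51, 49, 47, 48, 49, 48, 43, 51, 48, 48, 49, 46, 51, 44, 47, 49, 84, 134, 157, 153, 151, 150]
20
cap px 393.5327868852459 203.48360655737704 122 [ 0.4995 -0.3607  0.142 ]
[ 0.4979 -0.3044  0.004 ]
[ 0.4998 -0.433   0.004 ]
```

View pics/zt.png

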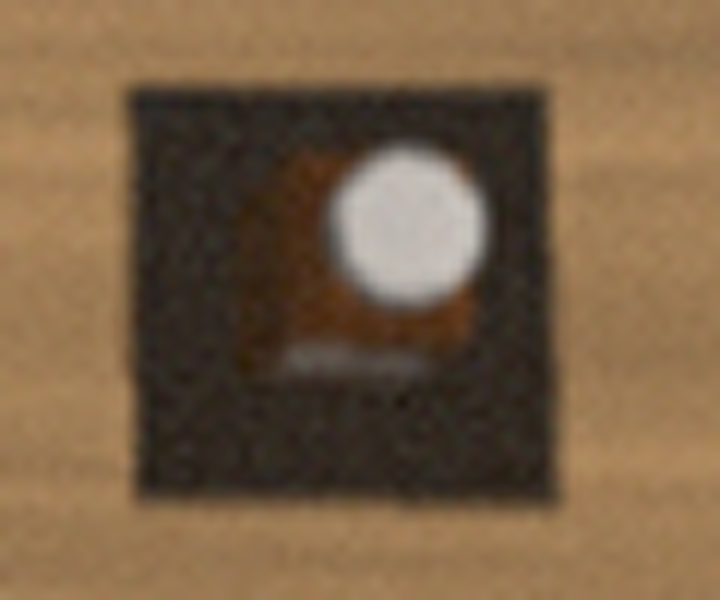

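The mat edges put its centre at y ≈ -0.368. The bottle's base reads about -0.364 and the cap about -0.361 in the top view, against -0.3665 for the scene fit. The bottle is upright and 2–8 mm from centre, so I won't regrasp it. Handing in.

```bash
python3 - <<'E'
from h import *
st(); bot.sign_off()
E
```

```text
25.88 [0.45   0.0998 0.36  ] F [ 0.4 -0.1  0.2] L 0.0597 gw 0.698
the job is handed in; nothing more can be done
```

The bottle is out of its well and standing upright near the middle of the black mat. I handed in at about 26 s.

- **Rocking:** I pushed the cap sideways with the jaws loosely around it, about 11.5° left and then about 12° right. The highest push force I logged was about 8 N. Afterwards the bottle rested on the pads about 8 mm higher than at the start, so both sides were free. I judged that height from the cap in the picture and did not measure the lower edges directly.
- **Lifting:** It came out with only its weight, about 5 N.
- **Placing:** I set it down with a force-guarded move that stopped at about 7 N, let go and moved the arm away.
- **Disagreement:** The cameras differ on how well it is centred. The scene view fits it within about 2 mm of the mat's centre, while the top view puts the base about 4 mm and the cap about 8 mm to the left. I judged that close enough to the middle and did not regrasp.
- **Other objects:** The jars, vials and the red look-alike appear undisturbed in the last pictures. The vial box was partly hidden by the arm in the final top view, but the arm never went near it at low height.

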